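# Set up the sample board and hold the lens over the cap

## Task

First take the sample board out of its slotted rack and lean it back against the front of the carton, foot on the bench, squarely and about the middle, samples facing out, some 15 degrees off upright, and let go of it. Then pick up the reading lens and hold it level, centred over the cap in the nest of the inspection stage, with its ring at the same height as the brass collar on the gauge post; finish while still holding it there, still and touching nothing else. Leave the collar, the cap and the other things on the bench as they are.

Things in the scene. Friction and masses are not known exactly. Their poses are not given: they have to be found in the camera images.
- board: sample board, a rigid white panel 10 mm thick (x), 120 mm wide (y), 160 mm tall (z), about 180 g. Origin: centre of its lower edge face. Its z axis runs up the board; its -x face is the front and carries three flat sample packs (2 mm proud, between 60 and 115 mm above the lower edge; the top 45 mm is bare). It starts upright in the rack's slot, its lower edge 8 mm above the bench, its top at 168 mm; lift it straight up 45 mm or more to free it
- rack: pale wooden slotted rack, fixed: base 80 x 130 x 8 mm, two cheeks 100 mm long (y) rising to 50 mm above the bench, slot 13 mm wide along y, 8 mm floor. Origin under its centre on the bench; the board stands in it with the same heading. It may be on the left or the right of the bench
- carton: closed plain cardboard carton, fixed to the bench: 90 mm deep (x), 170 mm wide (y), 100 mm tall. Origin under its centre on the bench. Its front is the -x face, 45 mm from the origin, broadly towards the robot, taped down the middle. It may be left or right of the stage
- lens: round reading lens: steel ring 73 mm across and 10 mm thick with clear glass, and a straight black handle 14 mm wide (y), 16 mm tall (z), reaching from 34 to 134 mm from the glass centre along -x. About 70 g. Origin: centre of the glass, at mid-thickness of ring and handle; z is the lens's axis, up. It starts level on its rest, origin 55 mm above the bench; the middle of the handle (84 mm from the origin along -x) is free on both sides and beneath, and it lifts straight up
- lens_rest: pale wooden lens rest, fixed: base 200 x 60 x 8 mm, a block under the ring and a small fork (holding the last 12 mm of the handle's end, cheek tops 57 mm above the bench) under the tip of the handle. Origin on the bench under the middle of the lens's handle; same heading as the lens. It may be on the left or the right of the bench
- stage: inspection stage, fixed: grey plate 170 x 120 mm, 12 mm thick, with four short pins (24 mm high above the bench) that make a nest for the cap, and a steel gauge post 10 mm thick, 202 mm high, 78 mm from the nest's centre along the stage's +x, broadly away from the robot. Origin on the bench under the nest's centre
- cap: white moulded cap under inspection, 44 mm across, 20 mm tall with a small boss, loose in the nest of the stage. Origin: centre of its underside, 12 mm above the bench
- mark (a point): the centre of the brass collar on the gauge post: a ring 30 mm across and 10 mm tall with a small clamp screw. Its height is the focal height for the centre of the lens's glass; it differs each time, 100 to 160 mm above the bench, and stays where it is unless pushed
- tape_roll: roll of tape, a cardboard-brown ring 80 mm across, 24 mm tall. A bystander; origin on its underside or axis
- spare_cap_a: spare cap, the same shape as the cap in the nest, lying on the bench. A bystander; origin on its underside or axis
- spare_cap_b: a second spare cap on the bench. A bystander; origin on its underside or axis
- stamp: dark wooden hand stamp, 40 mm across, 70 mm tall. A bystander; origin on its underside or axis
- brush: hand brush lying on the bench. A bystander; origin on its underside or axis
- glue_jar: closed jar, 56 mm across, 70 mm tall. A bystander; origin on its underside or axis
Mind the look-alikes: they are no part of the job. What is shaped like the board but brown or purple is not meant.

How it is judged:
By the outcome, as a careful person would: the job done as asked, in the order asked, and still so for the second after the job is handed in, while the arm keeps its last pose, push and grip.
It also fails if it takes over 59 s, if anything falls off the work surface, if the arm or the gripper's body presses on something with over 40 N, if the wrist force passes 120 N, or if a joint passes its speed limit or range.

## Robot

A 7-joint arm with a two-finger parallel gripper is mounted at the origin on the work surface. World frame = base frame: x ahead of the robot, y to its left, z up, the work surface at z = 0. Lengths are in m, angles in rad, forces in N, time in s.
With the tool pointing down it reaches from about 0.4 to 0.9 m from the base axis. Payload 5.6 kg.
Tool frame: the origin (TCP) lies midway between the tips of the shut fingers; the grasp point (between the pads) lies 19 mm behind it; y points along the fingers, z is the direction in which the jaws open and shut, and the axes are right-handed (so a half turn about y gives the same grasp; the last joint's range is limited). The gripper opens to 92 mm and grips with 3 to 60 N. Pads are 20 mm wide; open, the fingers measure 128 mm over their backs; the gripper's body (75 mm by 189 mm) begins 69 mm behind the grasp point.
Start: joints at [1.101, 0.468, -0.012, 1.603, 0.006, 1.071, -0.056], TCP at [0.269, -0.592, 0.182] pointing down, gripper open.
Joint ranges: [-2.53, 2.53], [-0.31, 2.02], [-1.57, 1.55], [0.28, 2.44], [-1.29, 4.43], [0.15, 1.84], [-2.92, 2.92]. Speed limits (rad/s): [2.57, 2.57, 3.14, 3.14, 3.14, 3.14, 3.14].

## Interface

Orientations are given as a 3x3 rotation matrix whose columns are the frame's x, y, z axes.
In Python, from station import env, effector, solver, viewer, workorder, search_frame, tip_of gives the robot as it stands. Calls block until the motion is done:
- env.reach(position, orientation): joint-space move of the TCP to a pose.
- env.movel(position, frame=None, rate=0.15): straight line of the TCP; frame=None keeps the orientation; rate is the mean speed in m/s.
- env.goto_joints(angles): joint-space move.
- effector.release() and effector.grasp(squeeze=None): open the fingers fully, or close them until they stop; squeeze is the grip in N (None keeps the last).
- env.pause(seconds).
- solver.inverse_kinematics(position, orientation): joint angles nearest the present ones, or None.
- env.sense(): the state.
- viewer.read_camera(name): name is "side" or "top" or "wrist"; returns (picture, depth): 400x640x3 uint8, red, green, blue; 400x640 float32, m along the optical axis (not along the pixel's ray), 0 where there is no reading.
- viewer.camera_info(name): a dict with "intrinsics" (3x3 intrinsics, pixels), "eye" and "rotation" of the camera in the world; the wrist camera has in their place "T_tool_cam" (4x4, takes a point from camera to tool coordinates, whose origin is the TCP and whose axes are the tool frame's). Camera axes: x right, y up, looking along -z (the intrinsics and any distortion apply to the point x, -y, -z); pixel columns grow to the right and rows downward; lengths in m; the calibration is good to about 2 mm. The wrist camera is an equidistant fisheye: a pixel r from the principal point sees the ray r / f radians off the axis. A picture is of the moment at which its call begins: read the wrist's pose just before it. camera_info takes no time and is no camera call.
A pose or a line that the arm cannot do raises env.PlanningError and nothing moves.
- workorder.finish_job(): hands the job in, once; it reports no verdict.
Trained networks look in the newest picture that a camera, given by its name, has taken for a name from the list of things; names that differ only in an ending like _2 or _b are one class to them, and where a whole thing is asked for, a point or a joint stands for the part that bears it (a point fixed in the world has none). Each returns a list of dicts, best first, with "score" (0 to 1); they miss things now and then, are a little off and sometimes report something else, mostly with a low value. They report only what shows in the picture. A call takes as long as a camera call. They do not tell look-alikes from the thing itself.
- search_frame(camera, name): "at" ([x, y, z] in m, in world coordinates, good to about 4 mm: the middle of the surface that is visible of it).
- tip_of(camera, name): "at" ([x, y, z] in m, in world coordinates, good to about 4 mm: a listed point, or the origin of a listed thing).
The state is a dict: "t": time; "joint_positions": joint angles; "joint_velocities": joint speeds; "tau": joint torques, N m; "ee_pos": TCP position; "tcp_rot": TCP orientation; "wrist_force": force on the tool from outside, world axes, zero at the start; "moment": the same for the moment, N m; "gripper_width": finger opening in m.
Only numpy, scipy, OpenCV 4.12 (cv2) and the standard library are available. Lean on these libraries where they do the work, as an engineer would, in place of code of your own. Each camera call takes 0.05 s, during which the arm holds its last target. There are 200 camera calls.

## Working session

There is one attempt and no reset: what is moved stays moved. The work goes in short steps, each a Python script; the robot and the scene stay as the last script left them, time stands still between calls to the robot, and variables do not carry over. Pictures are saved under pics/ and viewed, on a budget of 10 in all, crops included, one or two more only if the job needs it, and the job is handed in when it is done.

```bash
ls; mkdir -p pics
python3 - <<'E'
from station import *
import cv2,numpy as np
for c in ("top","side"):
    p,d=viewer.read_camera(c); cv2.imwrite(f"pics/{c}0.png",p[...,::-1]); np.savez(f"{c}0.npz",p=p,d=d,**{k:np.array(v) for k,v in viewer.camera_info(c).items()})
    i=viewer.camera_info(c); print(c,{k:np.round(v,3).tolist() for k,v in i.items() if k!='name'})
    for n in ["board","rack","carton","lens","lens_rest","stage","cap","mark","tape_roll","stamp","brush","glue_jar"]:
        print(n,[(round(r["score"],2),np.round(r["at"],3).tolist()) for r in search_frame(c,n)[:3]],'|',[(round(r["score"],2),np.round(r["at"],3).tolist()) for r in tip_of(c,n)[:3]])
print(viewer.camera_info("wrist"), env.sense())
E
```

```text
pics
top {'intrinsics': [[481.999, 0.0, 312.127], [0.0, 481.999, 198.82], [0.0, 0.0, 1.0]], 'eye': [0.413, -0.015, 1.356], 'rotation': [[0.01, 0.998, -0.058], [-1.0, 0.009, -0.003], [-0.002, 0.058, 0.998]]}
board [(0.94, [0.257, 0.332, 0.116]), (0.66, [0.426, 0.321, 0.172]), (0.62, [0.32, 0.148, 0.132])] | [(0.85, [0.259, 0.341, 0.003]), (0.78, [0.317, 0.152, 0.0]), (0.74, [0.423, 0.335, 0.014])]
rack [(0.89, [0.419, 0.328, 0.008])] | []
carton [(0.96, [0.602, -0.187, 0.101])] | [(0.8, [0.607, -0.189, 0.0]), (0.34, [0.406, -0.344, 0.0]), (0.2, [0.655, 0.159, 0.0])]
lens [(0.87, [0.478, -0.33, 0.057])] | [(0.63, [0.487, -0.318, 0.051])]
lens_rest [(0.71, [0.395, -0.337, 0.008]), (0.39, [0.42, 0.329, 0.007])] | [(0.98, [0.407, -0.344, -0.003]), (0.61, [0.736, -0.022, -0.001])]
stage [(0.68, [0.682, 0.154, 0.016]), (0.33, [0.599, -0.189, 0.1])] | [(0.91, [0.653, 0.159, 0.003]), (0.45, [0.702, 0.4, 0.002])]
cap [(0.72, [0.603, -0.19, 0.099]), (0.59, [0.648, 0.159, 0.028]), (0.2, [0.642, -0.384, 0.069])] | [(0.64, [0.647, 0.156, 0.015])]
mark [(0.18, [0.431, -0.111, 0.014])] | [(0.53, [0.
[... 2583 characters left out ...]
07140418, -0.0562677 ]), 'joint_velocities': array([-0.00042777, -0.0003656 , -0.00024977,  0.00061514, -0.00016207,
       -0.00029721, -0.0002316 ]), 'tau': array([-8.98281633e-05, -5.20405412e+01, -1.24535043e-02, -2.44050837e+01,
       -5.66471089e-02,  1.14373444e-02,  3.46952368e-05]), 'ee_pos': array([ 0.26904372, -0.59171837,  0.18218305]), 'tcp_rot': array([[-9.10325216e-01,  7.67122934e-06,  4.13893707e-01],
       [-4.13893708e-01, -1.22185414e-05, -9.10325216e-01],
       [-1.92613609e-06, -1.00000000e+00,  1.42979199e-05]]), 'wrist_force': array([ 0.2250568 , -0.02419594,  1.23497739]), 'moment': array([0.00197397, 0.01730508, 0.0151696 ]), 'gripper_width': 0.09203545791983334}
```

View pics/top0.png

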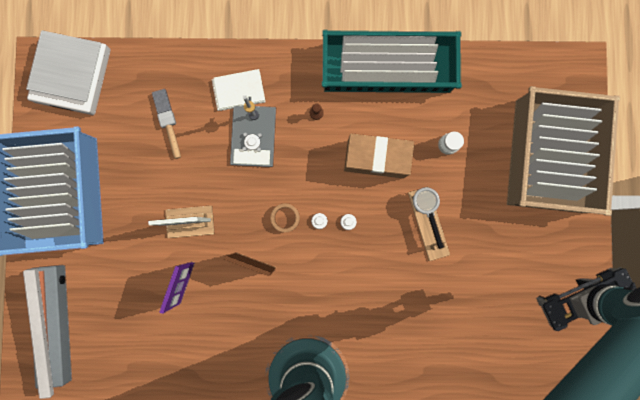

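View pics/side0.png

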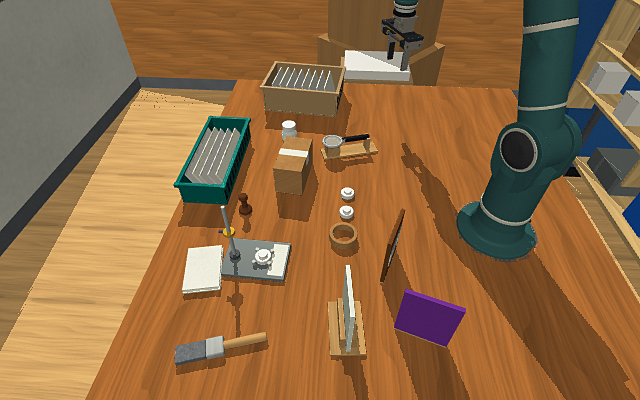

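The white board in the rack is at top (178,221), side (348,310). The look-alikes are the purple one at top (178,288) and the brown one at (250,262). I'll measure geometry from depth and enlarge a crop of the board and lens.

```bash
cat > h.py <<'E'
import numpy as np,cv2
def cloud(f):
    z=np.load(f); d=z['d']; K=z['intrinsics']; v,u=np.mgrid[:400,:640]
    c=np.stack([(u-K[0,2])/K[0,0]*d,-(v-K[1,2])/K[1,1]*d,-d],-1)
    P=c@z['rotation'].T+z['eye']; P[d==0]=np.nan; return P,z['p']
def rect(P,c,r,zlo,zhi):
    m=(np.hypot(P[...,0]-c[0],P[...,1]-c[1])<r)&(P[...,2]>zlo)&(P[...,2]<zhi)
    Q=P[m]; (a,s,t)=cv2.minAreaRect(Q[:,:2].astype(np.float32)*1000)
    return Q,np.round(a,1),np.round(s,1),round(t,1)
E
python3 - <<'E'
from h import *
for n in("top","side"):
    P,p=cloud(n+"0.npz"); print(n)
    for k,a in dict(board=((.425,.335),.1,.155,.18),boardmid=((.425,.335),.1,.06,.15),rack=((.425,.335),.12,.003,.02),carton=((.605,-.187),.13,.09,.11),handle=((.41,-.345),.05,.05,.075),lensall=((.45,-.33),.13,.045,.075),rest=((.41,-.34),.13,.004,.02),stage=((.655,.158),.15,.007,.0145),cap=((.65,.158),.04,.022,.05),post=((.73,.155),.03,.19,.21),collar=((.73,.155),.03,.08,.13),).items():
        try:
            Q,c,s,t=rect(P,*a); print(k,len(Q),c,s,t,'z',np.round(np.percentile(Q[:,2],[2,50,98]),4))
        except Exception as e: print(k,'none')
    # brass collar z by colour
    m=(np.hypot(P[...,0]-.73,P[...,1]-.155)<.035)&(P[...,2]>.05); 
    R=p.astype(int); b=m&(R[...,0]-R[...,2]>60); Q=P[b]; print('brass',len(Q),np.round(np.percentile(Q,[5,50,95],axis=0),4).tolist())
t=cv2.imread("pics/top0.png");s=cv2.imread("pics/side0.png")
f=lambda i,x,y,w,h:cv2.resize(i[y:y+h,x:x+w],(400,300),interpolation=cv2.INTER_CUBIC)
cv2.imwrite("pics/crops.png",np.vstack([np.hstack([f(t,130,180,100,75),f(s,300,260,120,90)]),np.hstack([f(t,390,180,100,75),f(s,190,190,120,90)])]))
E
```

```text
top
board 209 [424.9 331.1] [ 10.1 120.8] 5.4 z [0.1598 0.1673 0.173 ]
boardmid 97 [420.7 324.3] [  9.2 108.3] 10.5 z [0.0685 0.1205 0.1486]
rack 1239 [425.9 336.1] [234.1 233.3] 87.0 z [0.0031 0.0059 0.0142]
carton 2233 [ 605.8 -188.2] [170.7  91.8] 83.5 z [0.0941 0.0997 0.1049]
handle 248 [ 409.9 -345.6] [99.4 34.1] 13.4 z [0.0515 0.0614 0.0677]
lensall 833 [ 465.3 -328. ] [221.   72.9] 22.3 z [0.0508 0.0585 0.066 ]
rest 1150 [ 404.8 -340. ] [251.9 249.4] 75.3 z [0.0041 0.0068 0.0134]
stage 2010 [665.8 158.5] [281.4 257.7] 34.6 z [0.0074 0.0113 0.0143]
cap 206 [648.7 158.3] [47.9 47.4] 87.2 z [0.0223 0.0265 0.0352]
post 18 [725.5 155.6] [6.9 8.9] 39.6 z [0.1903 0.2013 0.2045]
collar 102 [730.6 157.4] [40.3 28.3] 24.5 z [0.1063 0.1136 0.122 ]
brass 74 [[0.7131, 0.1431, 0.1087], [0.7228, 0.1531, 0.1141], [0.7358, 0.1677, 0.118]]
side
board 302 [424.2 335.3] [ 10.3 119.7] 5.6 z [0.1568 0.1672 0.1694]
boardmid 308 [429.  336.5] [ 10.2 119.8] 10.5 z [0.062  0.1079 0.1488]
rack 1133 [434.5 351.1] [199.9 216.6] 49.3 z [0.0034 0.0073 0.0156]
carton 1027 [ 605.7 -184.3] [174.5  91.8] 83.4 z [0.0926 0.0993 0.1024]
handle 136 [ 408.1 -338.2] [97.3 31.7] 19.0 z [0.0507 0.0601 0.0646]
lensall 390 [ 458.9 -321.3] [212.9  73.5] 15.5 z [0.0463 0.0572 0.0639]
rest 464 [ 424.9 -332. ] [199.4  65.5] 16.8 z [0.0044 0.0074 0.0175]
stage 2106 [686.4 167.6] [230.4 157.8] 13.8 z [0.0083 0.0118 0.0143]
cap 213 [648.  161.8] [48.6 49.2] 87.7 z [0.0223 0.0257 0.0327]
post 23 [725.4 160.4] [8.3 8.1] 5.8 z [0.1911 0.1992 0.2029]
collar 132 [728.8 157.6] [29.1 37. ] 58.1 z [0.0836 0.1138 0.1281]
brass 85 [[0.7129, 0.1503, 0.1068], [0.723, 0.1649, 0.1138], [0.7378, 0.1728, 0.1163]]
```

View pics/crops.png

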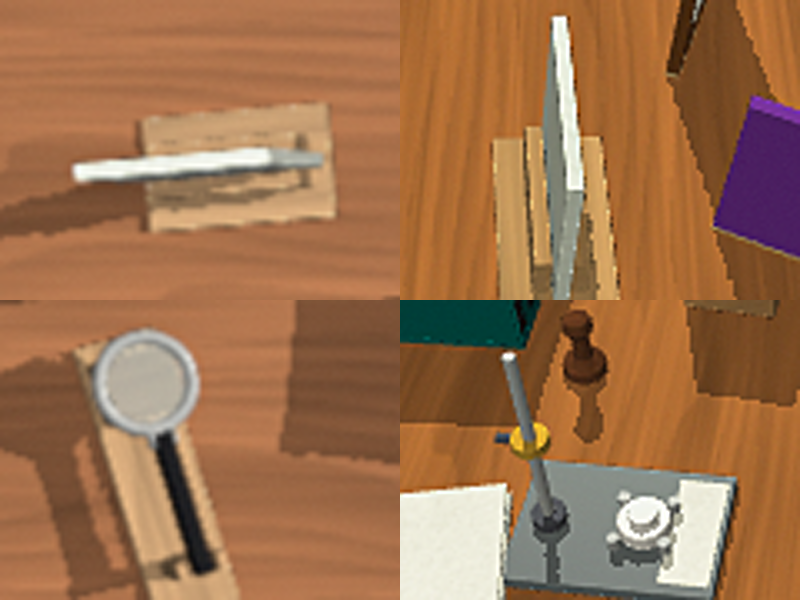

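The side view shows the board's +x face plain, so the packs are probably on the robot-facing side. I'll check that with the wrist camera from the robot's side.

```bash
cat >> h.py <<'E'
def Rz(a): a=np.radians(a);c,s=np.cos(a),np.sin(a); return np.array([[c,-s,0],[s,c,0],[0,0,1.]])
def Ry(a): a=np.radians(a);c,s=np.cos(a),np.sin(a); return np.array([[c,0,s],[0,1,0],[-s,0,c]])
def tool(Robj,jaw): # fingers along object -z, jaws along signed object axis
    y=-Robj[:,2]; z=Robj@np.array(jaw,float); return np.c_[np.cross(y,z),y,z]
def wproj(info,s,X):
    T=np.eye(4);T[:3,:3]=s['tcp_rot'];T[:3,3]=s['ee_pos'];T=T@info['T_tool_cam']
    c=(np.atleast_2d(X)-T[:3,3])@T[:3,:3]; p=c*[1,-1,-1]; th=np.arctan2(np.hypot(p[:,0],p[:,1]),p[:,2]); r=np.hypot(p[:,0],p[:,1])
    K=info['intrinsics']; return np.c_[K[0,2]+K[0,0]*th*p[:,0]/r,K[1,2]+K[1,1]*th*p[:,1]/r]
def wcloud(info,s,d):
    K=info['intrinsics']; v,u=np.mgrid[:400,:640]; a=(u-K[0,2])/K[0,0];b=(v-K[1,2])/K[1,1]; th=np.hypot(a,b)+1e-9
    k=np.tan(np.minimum(th,1.4))/th; c=np.stack([a*k*d,-b*k*d,-d],-1)
    T=np.eye(4);T[:3,:3]=s['tcp_rot'];T[:3,3]=s['ee_pos'];T=T@info['T_tool_cam']
    P=c@T[:3,:3].T+T[:3,3]; P[(d==0)|(th>1.3)]=np.nan; return P
E
python3 - <<'E'
from station import *
from h import *
# IK feasibility of all key poses
B=Rz(-6.6)@Ry(15); org=np.array([.6055,-.1865,0])+Rz(-6.6)@[-.0766,0,.0013]
for nm,p,R in [("graspP",[.4245,.333,.137],Rz(5.5)),("place",org+B@[0,0,.129],B),("placeUp",org+B@[0,0,.25],B)]:
    for sg in(1,-1): q=solver.inverse_kinematics(p,tool(R,[sg,0,0])); print(nm,sg,None if q is None else np.round(q,2))
for nm,p,R in [("lens",[.409,-.341,.036],Rz(16)),("final",[.57,.137,.093],Rz(16))]:
    for sg in(1,-1): q=solver.inverse_kinematics(p,tool(R,[0,sg,0])); print(nm,sg,None if q is None else np.round(q,2))
s=env.sense(); env.movel(s['ee_pos']+[0,0,.17],rate=.3)
env.reach([.34,.335,.28],tool(np.eye(3),[0,1,0]))
s=env.sense(); p,d=viewer.read_camera("wrist"); cv2.imwrite("pics/w1.png",p[...,::-1])
P=wcloud(viewer.camera_info("wrist"),s,d)
for z in [(.155,.18),(.06,.15)]:
    Q,*r=rect(P,(.425,.335),.09,*z); print(len(Q),r)
print(s['t'],s['joint_positions'].round(2), s['ee_pos'])
E
```

```text
graspP 1 [-0.04  0.5  -0.88  1.87  0.46  0.98 -1.03]
graspP -1 [ 0.19  0.78 -1.32  1.86  0.82  1.19  1.83]
place 1 [ 0.46  0.62 -0.33  1.55  0.21  1.27 -0.04]
place -1 [-0.51  1.02  1.34  1.62 -0.82  1.52 -2.3 ]
placeUp 1 [ 0.44  0.57 -0.33  1.35  0.18  1.51 -0.01]
placeUp -1 [-0.47  0.9   1.34  1.43 -0.7   1.68 -2.41]
lens 1 [ 1.14  0.58 -0.65  1.96  0.5   0.76  2.05]
lens -1 [ 0.68  0.48 -0.06  1.99  0.05  0.67 -0.7 ]
final 1 [ 0.32  0.63 -0.83  1.8   0.56  0.97  1.1 ]
final -1 [ 0.12  0.54 -0.54  1.81  0.35  0.89 -1.87]
1323 [array([424.7, 332.9]), array([ 11.9, 120.1]), 5.2]
2371 [array([419.3, 333.1]), array([  4.6, 120.5]), 5.8]
6.475 [ 0.13  0.23 -1.11  1.84  0.22  1.2   0.52] [0.34065276 0.33451405 0.27993909]
```

View pics/w1.png

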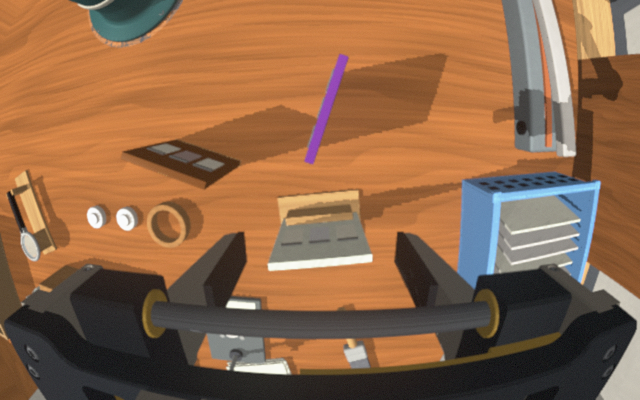

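The robot-facing face of the white board (around (320,245)) shows three pack edges, so its front faces the robot and its heading is about 5.5°. I'll grasp it, lift it, and measure how it sits in the grip.

Run:
```python
from station import *
from h import *
R=tool(Rz(5.5),[1,0,0])
env.reach([.4247,.333,.28],R); env.movel([.4247,.333,.137],rate=.12)
effector.grasp(35); s=env.sense(); print('grip',s['gripper_width'],s['wrist_force'].round(1),s['ee_pos'])
env.movel([.4247,.333,.22],rate=.1); env.movel([.4247,.333,.33],rate=.2)
for c in("side",):
    p,d=viewer.read_camera(c); cv2.imwrite(f"pics/{c}1.png",p[...,::-1]); np.savez(f"{c}1.npz",p=p,d=d,**{k:np.array(v) for k,v in viewer.camera_info(c).items()})
s=env.sense(); print(s['t'],s['gripper_width'],s['wrist_force'].round(1))
P,_=cloud("side1.npz")
for z in [(.205,.23),(.23,.26),(.26,.29),(.29,.31)]:
    Q,*r=rect(P,(.425,.335),.08,*z); print(z,len(Q),r,Q[:,2].min().round(4))
Q,*r=rect(P,(.425,.335),.08,.15,.35); print(np.percentile(Q[:,2],[0,1,3]))
```

```text
grip 0.000535029948042373 [ 0.1 -0.4 -0.2] [0.4247197  0.33298619 0.13700742]
12.1667 0.0004777075985739057 [0.3 0.6 0.7]Traceback (most recent call last):
  File "<stdin>", line 12, in <module>
    return umr_minimum(a, axis, None, out, keepdims, initial, where)
ValueError: zero-size array to reduction operation minimum which has no identity
```

View pics/side1.png

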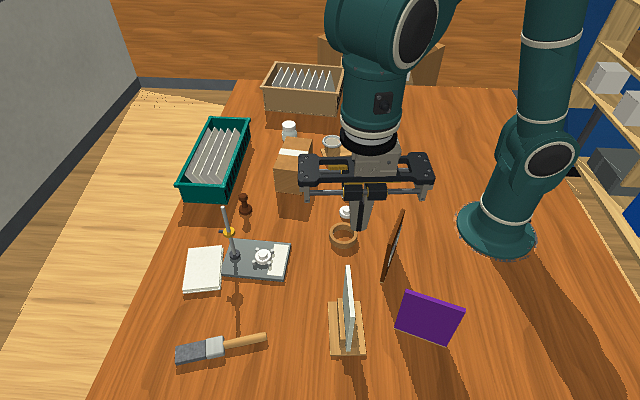

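The gripper shut to 0.5 mm, so the board was not between the fingers and is still in the rack. I'll find out why before trying again.

Run:
```python
from station import *
from h import *
s=env.sense(); i=viewer.camera_info("side"); K=i['intrinsics']
def pr(X): c=(np.array(X)-i['eye'])@i['rotation']; return (K[0,2]+K[0,0]*c[0]/-c[2],K[1,2]-K[1,1]*c[1]/-c[2])
print(s['ee_pos'],s['tcp_rot'].round(3).tolist(),s['joint_positions'].round(3)); print('tcp px',pr(s['ee_pos']),'boardtop',pr([.425,.333,.168]))
P,_=cloud("side1.npz"); print('tip pts',P[215:228:3,361].round(3).tolist()); print('board',P[285,350].round(3))
Q,*r=rect(P,(.425,.335),.09,.155,.18); print(len(Q),r)
p,d=viewer.read_camera("wrist"); cv2.imwrite("pics/w2.png",p[...,::-1])
print(wproj(viewer.camera_info("wrist"),s,[s['ee_pos'],[.425,.333,.168]]))
W=wcloud(viewer.camera_info("wrist"),s,d); Q,*r=rect(W,(.425,.335),.09,.155,.18); print(len(Q),r)
```

```text
[0.42412267 0.33220544 0.32821262] [[0.096, -0.002, 0.995], [-0.995, -0.002, 0.096], [0.001, -1.0, -0.003]] [-0.089  0.251 -0.764  1.647  0.178  1.319 -0.786]
tcp px (np.float64(355.47542780512003), np.float64(237.86081903443267)) boardtop (np.float64(349.4266991255976), np.float64(288.2178092983189))
tip pts [[0.42, 0.342, 0.397], [0.42, 0.342, 0.391], [0.419, 0.342, 0.384], [0.419, 0.342, 0.376], [0.418, 0.343, 0.37]]
board [0.424 0.326 0.168]
302 [array([424.3, 335.2]), array([ 10.2, 120. ]), 5.6]
[[320.94664974 227.90972271]
 [321.73183031 179.58398823]]
870 [array([425.4, 334.2]), array([ 10. , 118.5]), 5.4]
```

View pics/w2.png

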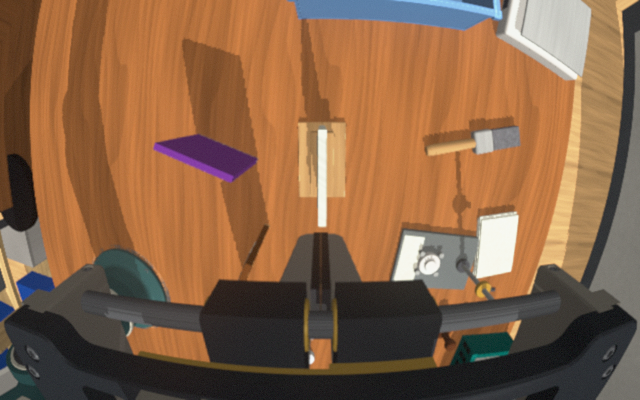

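In the side view the physical fingertips end at z≈0.37 while the TCP reads 0.328, so the tips sit about 35–40 mm above the reported TCP. That explains the miss. I'll measure the offset properly.

Run:
```python
from station import *
from h import *
def meas():
    s=env.sense(); i=viewer.camera_info("side")
    out=[]
    for c in("side","top"):
        p,d=viewer.read_camera(c); np.savez("tmp.npz",p=p,d=d,**{k:np.array(v) for k,v in viewer.camera_info(c).items()})
        P,_=cloud("tmp.npz"); L=(P-s['ee_pos'])@s['tcp_rot']   # tool coords
        m=(abs(L[...,0])<.03)&(abs(L[...,2])<.03)&(L[...,1]>-.09)&(L[...,1]<.05)
        Q=L[m]
        if len(Q): out.append((c,len(Q),'ymax',np.percentile(Q[:,1],[90,97,100]).round(4),'x',np.percentile(Q[:,0],[5,50,95]).round(4),'z',np.percentile(Q[:,2],[5,50,95]).round(4)))
    p,d=viewer.read_camera("wrist"); L=(wcloud(viewer.camera_info("wrist"),s,d)-s['ee_pos'])@s['tcp_rot']
    m=(abs(L[...,0])<.04)&(abs(L[...,2])<.04)&(L[...,1]>-.09)&(L[...,1]<.05); Q=L[m]
    out.append(('wrist',len(Q),np.percentile(Q[:,1],[50,90,97,100]).round(4),np.percentile(Q[:,0],[5,50,95]).round(4)))
    t=Q[Q[:,1]>np.percentile(Q[:,1],95)]; out.append(('tip',t.mean(0).round(4)))
    return s,out
s,o=meas(); print(s['ee_pos'].round(4)); [print(x) for x in o]
env.reach([.424,.2,.33],tool(np.eye(3),[0,1,0])); env.pause(.3)
s,o=meas(); print(s['ee_pos'].round(4),s['t']); [print(x) for x in o]
```

```text
[0.4241 0.3322 0.3281]
('side', 461, 'ymax', array([-0.0395, -0.0349, -0.0306]), 'x', array([-0.0121, -0.011 , -0.0093]), 'z', array([-0.0146, -0.0005,  0.0138]))
('top', 78, 'ymax', array([-0.0369, -0.0344, -0.0316]), 'x', array([0.0093, 0.0108, 0.0118]), 'z', array([-0.0128,  0.0008,  0.0114]))
('wrist', 2856, array([-0.0702, -0.0436, -0.0362, -0.0315]), array([-0.0109, -0.0101, -0.0092]))
('tip', array([-0.0095, -0.0356, -0.0004]))
[0.4239 0.2002 0.33  ] 14.225
('side', 103, 'ymax', array([-0.0387, -0.0356, -0.0324]), 'x', array([-0.0096, -0.0012,  0.0081]), 'z', array([0.0111, 0.0145, 0.0166]))
('wrist', 2843, array([-0.0701, -0.0436, -0.0361, -0.0323]), array([-0.0114, -0.0106, -0.0097]))
('tip', array([-0.0099, -0.0356, -0.0003]))
```

All three cameras agree: the real tips lie 32 mm behind the reported TCP, with no sideways offset. I'll compensate for this everywhere and grasp again.

```bash
cat >> h.py <<'E'
D=.032
def T(tip,R): return np.array(tip)+R[:,1]*D   # commanded TCP for a wanted fingertip position
E
python3 - <<'E'
from station import *
from h import *
R=tool(Rz(5.5),[1,0,0]); p=[.4249,.3335]
env.reach(T([*p,.26],R),R); effector.release(); env.movel(T([*p,.137],R),rate=.15)
effector.grasp(35); s=env.sense(); print('grip',s['gripper_width'],s['wrist_force'].round(1))
if s['gripper_width']>.006:
    env.movel(T([*p,.20],R),rate=.1); env.movel(T([*p,.30],R),rate=.25)
    s=env.sense(); print(s['t'],s['gripper_width'],s['wrist_force'].round(1))
    W=[]
    for c in("side","top"):
        pp,d=viewer.read_camera(c); cv2.imwrite(f"pics/{c}2.png",pp[...,::-1]); np.savez(c+"2.npz",p=pp,d=d,**{k:np.array(v) for k,v in viewer.camera_info(c).items()})
        P,_=cloud(c+"2.npz"); L=(P-s['ee_pos'])@s['tcp_rot']; 
        m=(abs(L[...,0])<.08)&(abs(L[...,2])<.03)&(L[...,1]>-.02)&(L[...,1]<.14); Q=L[m]
        print(c,len(Q),'x',np.percentile(Q[:,0],[1,50,99]).round(4),'y',np.percentile(Q[:,1],[1,98,100]).round(4),'z',np.percentile(Q[:,2],[2,50,98]).round(4), 'slope',np.polyfit(Q[:,1],Q[:,2],1).round(4))
E
```

```text
grip 0.010040368896016403 [ 0.2  0.4 -0.5]
20.875 0.00995331467741727 [ 0.2 -0.1 -2.6]
side 510 x [-0.0616 -0.0418  0.0522] y [-0.0194  0.0949  0.0977] z [-0.0054  0.0038  0.0041] slope [0.0081 0.0017]
top 118 x [-0.0204  0.0565  0.0627] y [-0.0191  0.096   0.098 ] z [-0.008  -0.0061  0.0033] slope [ 0.0124 -0.0046]
```

Grip is good: 10 mm wide, centred, foot where expected. Next is the lean against the carton with force-guided contact.

Run:
```python
from station import *
from h import *
C=Rz(-6.6); B=C@Ry(15); R=tool(B,[1,0,0]); o=np.array([.6055,-.1865,0])+C@[-.0766,0,.0013]
g=lambda dx,dz: T(o+C@[dx,0,dz]+B@[0,0,.129],R)
env.reach(g(-.05,.13),R); env.movel(g(-.03,.02),rate=.2); env.movel(g(-.004,.005),rate=.06); env.pause(.2)
f0=env.sense()['wrist_force']; dz=.005
while dz>-.006:
    dz-=.0015; env.movel(g(-.004,dz),rate=.05); f=env.sense()['wrist_force']-f0
    if f[2]>2.5: break
print('down',dz,f.round(2)); f0=env.sense()['wrist_force']; dx=-.004
while dx<.012:
    dx+=.0015; env.movel(g(dx,dz+.0005),rate=.05); f=C.T@(env.sense()['wrist_force']-f0)
    if f[0]<-2: break
print('back',dx,f.round(2)); s=env.sense(); print(s['t'],s['gripper_width'])
p,d=viewer.read_camera("side"); cv2.imwrite("pics/side3.png",p[...,::-1])
```

```text
down -0.001 [ 0.46 -0.09  6.21]
back 0.0005 [-3.61 -0.18  1.61]
26.1667 0.009753545369354546
```

View pics/side3.png

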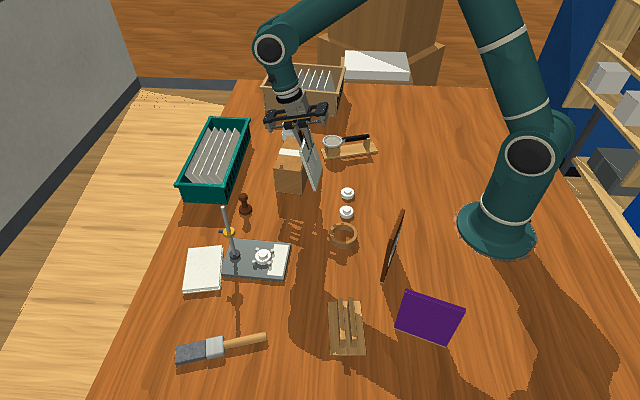

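The board stands on the bench and touches the carton edge at nearly nominal positions. I'll release, retract, check it, and move above the lens.

Run:
```python
from station import *
from h import *
effector.release(); s=env.sense(); B=Rz(-6.6)@Ry(15)
env.movel(s['ee_pos']+B@[0,0,.11],rate=.15)
R=tool(Rz(16),[0,-1,0]); env.reach(T([.40,-.34,.2],R),R); env.pause(.2)
s=env.sense(); p,d=viewer.read_camera("wrist"); np.savez("w4.npz",p=p,d=d)
P=wcloud(viewer.camera_info("wrist"),s,d)
Q,*r=rect(P,(.405,-.342),.045,.052,.075); print('handle w',len(Q),r)
for c in("top","side"):
    pp,dd=viewer.read_camera(c); np.savez(c+"4.npz",p=pp,d=dd,**{k:np.array(v) for k,v in viewer.camera_info(c).items()})
    print(c,[(round(x["score"],2),np.round(x["at"],3).tolist()) for n in("lens","lens_rest","mark") for x in tip_of(c,n)[:1]])
    PP,_=cloud(c+"4.npz"); C=Rz(-6.6); L=(PP-[.6055,-.1865,0])@C
    m=(L[...,0]>-.13)&(L[...,0]<-.047)&(abs(L[...,1])<.09)&(L[...,2]>.01)|((abs(L[...,0])<.09)&(abs(L[...,1])<.09)&(L[...,2]>.11)&(L[...,2]<.2)); Q=L[m]
    print('board',len(Q),'y',np.percentile(Q[:,1],[1,99]).round(4),'zmax',np.percentile(Q[:,2],99).round(4))
    for lo,hi in((.01,.03),(.06,.08),(.12,.15)):
        q=Q[(Q[:,2]>lo)&(Q[:,2]<hi)]
        if len(q)>5: print(lo,np.percentile(q[:,0],[5,50,95]).round(4),'slope x/y',np.polyfit(q[:,1],q[:,0],1)[0].round(3))
W=P; L=(W-[.6055,-.1865,0])@C; m=(L[...,0]>-.13)&(L[...,0]<.05)&(abs(L[...,1])<.1)&(L[...,2]>.02)&(L[...,2]<.2); Q=L[m&((L[...,0]<-.047)|(L[...,2]>.11))]; print('wrist board',len(Q))
if len(Q)>50:
    A=np.c_[Q[:,1:],np.ones(len(Q))]; print(np.linalg.lstsq(A,Q[:,0],rcond=None)[0], np.percentile(Q[:,1],[1,99]),Q[:,2].max())
print(env.sense()['t'])
v=np.hstack([cv2.resize(p[...,::-1],(400,250)),cv2.resize(np.load("side4.npz")['p'][100:225,220:420,::-1],(400,250),interpolation=2)]); cv2.imwrite("pics/v4.png",v)
```

```text
handle w 1258 [array([ 405. , -343.3]), array([89.1, 32.5]), 15.8]
top [(0.8, [0.488, -0.319, 0.052]), (0.84, [0.404, -0.342, -0.0]), (0.61, [0.728, 0.156, 0.106])]
board 1226 y [-0.0602  0.058 ] zmax 0.1581
0.01 [-0.0826 -0.0788 -0.0751] slope x/y 0.002
0.06 [-0.0677 -0.0646 -0.061 ] slope x/y 0.006
0.12 [-0.0482 -0.0435 -0.0388] slope x/y -0.0
side [(0.6, [0.491, -0.319, 0.057]), (0.55, [0.409, -0.339, -0.001]), (0.45, [0.727, 0.158, 0.111])]
board 779 y [-0.0569  0.0632] zmax 0.1554
0.01 [-0.0825 -0.0789 -0.0726] slope x/y 0.021
0.06 [-0.0684 -0.0646 -0.0575] slope x/y 0.034
0.12 [-0.0485 -0.0439 -0.0376] slope x/y 0.023
wrist board 4389
[-0.01830558  0.28817333 -0.08433283] [-0.06059926  0.05673342] 0.1310528656561491
30.0
```

View pics/v4.png

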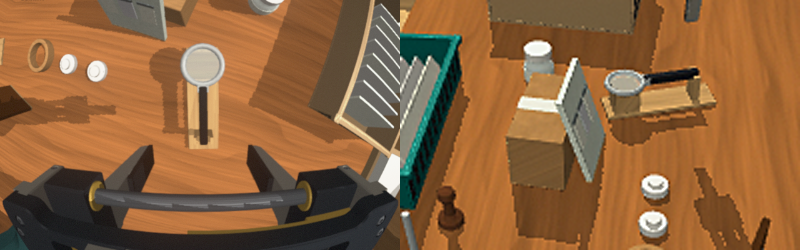

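The left panel (wrist) shows the lens at (203,65) with its handle down to (203,140). The right panel shows the board leaning free against the carton at (580,120), packs outward. Depth gives a lean of about 15–16°, square and centred. Now I'll grasp the lens.

Run:
```python
from station import *
from h import *
z=np.load("w4.npz"); s=env.sense(); info=viewer.camera_info("wrist"); P=wcloud(info,s,z['d'])
m=(np.hypot(P[...,0]-.407,P[...,1]+.342)<.05)&(P[...,2]>.055)&(P[...,2]<.075)&(z['p'].max(-1)<70); Q=P[m][:,:2]; c=Q.mean(0); u=np.linalg.svd(Q-c)[2][0] if len(Q)<3000 else np.linalg.eigh(np.cov((Q-c).T))[1][:,1]
u*=np.sign(u[0]); yaw=np.degrees(np.arctan2(u[1],u[0])); org=np.array([.489,-.319]); foot=c+u*((org-u*80e-3-c)@u)
print(len(Q),c,yaw,'grasp',foot,'axis offset of org',np.cross(u,org-c))
yaw=yaw if abs(yaw-16)<4 else 16; R=tool(Rz(yaw),[0,-1,0])
env.reach(T([*foot,.12],R),R); env.movel(T([*foot,.037],R),rate=.12); s=env.sense(); print('f',s['wrist_force'].round(1))
effector.grasp(45); s=env.sense(); print('grip',s['gripper_width'],s['wrist_force'].round(1))
if s['gripper_width']>.01:
    env.movel(T([*foot,.17],R),rate=.12); env.pause(.2); s=env.sense(); print(s['t'],s['gripper_width'],s['wrist_force'].round(2))
    p,d=viewer.read_camera("wrist"); cv2.imwrite("pics/w5.png",p[...,::-1]); L=(wcloud(info,s,d)-s['ee_pos'])@s['tcp_rot']; np.savez("w5.npz",p=p,d=d,L=L)
    m=(abs(L[...,2])<.05)&(L[...,0]>.02)&(L[...,0]<.14)&(abs(L[...,1]+.05)<.03); print('sgn+',m.sum()); m2=(abs(L[...,2])<.05)&(L[...,0]<-.02)&(L[...,0]>-.14)&(abs(L[...,1]+.05)<.03); print('sgn-',m2.sum())
    for mm in(m,m2):
        Q=L[mm]
        if len(Q)>50: print(np.percentile(Q,[1,50,99],axis=0).round(4).tolist(), 'pitch fit', np.linalg.lstsq(np.c_[Q[:,[0,2]],np.ones(len(Q))],Q[:,1],rcond=None)[0].round(4))
```

```text
949 [ 0.40679013 -0.34271432] 16.967511957316617 grasp [ 0.4121003  -0.34109413] axis offset of org -0.0013092095542258549
f [-0.3 -0.2 -0.1]
grip 0.013397240054568573 [ 0.5  0.5 -0.7]
33.875 0.01343376457662586 [ 0.09  0.73 -0.44]
sgn+ 341
sgn- 18131
[[0.0201, -0.0599, -0.007], [0.0247, -0.0584, -0.0002], [0.0532, -0.0557, 0.0065]] pitch fit [ 0.0027 -0.0056 -0.0584]
[[-0.1122, -0.0592, -0.033], [-0.0769, -0.0533, -0.0002], [-0.0235, -0.0513, 0.0325]] pitch fit [-0.0377 -0.0003 -0.0568]<stdin>:6: DeprecationWarning: Arrays of 2-dimensional vectors are deprecated. Use arrays of 3-dimensional vectors instead. (deprecated in NumPy 2.0)
```

View pics/w5.png

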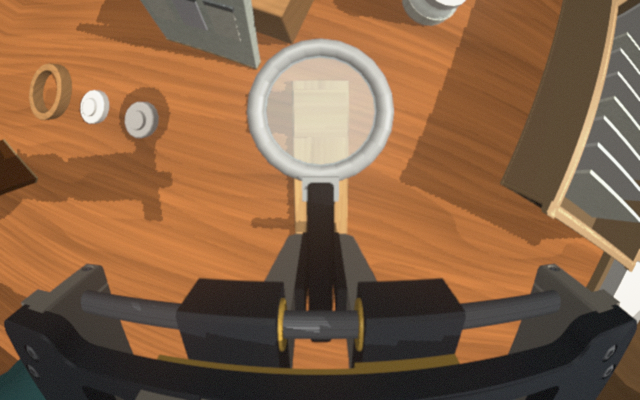

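Lens is gripped. I'll fit the ring's centre and tilt from the stored depth (no robot time), and combine collar and cap measurements.

Run:
```python
from h import *
L=np.load("w5.npz")['L']
m=(abs(L[...,2])<.045)&(L[...,0]<-.036)&(L[...,0]>-.14)&(abs(L[...,1]+.053)<.014); Q=L[m]
c,r=cv2.minEnclosingCircle((Q[:,[0,2]]*1000).astype(np.float32)); print('circle x,z',c,r,len(Q))
c=np.array(c)/1000; rr=np.hypot(Q[:,0]-c[0],Q[:,2]-c[1])
for lo,hi in((0,.02),(.02,.028),(.029,.032),(.032,.035),(.035,.038)):
    q=Q[(rr>=lo)&(rr<hi)]
    if len(q)>20: print(lo,len(q),np.median(q[:,1]).round(4),'fit',np.linalg.lstsq(np.c_[q[:,[0,2]]-c,np.ones(len(q))],q[:,1],rcond=None)[0].round(4))
# handle top pitch
H=L[(abs(L[...,2])<.005)&(L[...,0]>-.035)&(L[...,0]<.06)&(abs(L[...,1]+.058)<.012)]; print('handle',len(H),np.polyfit(H[:,0],H[:,1],1).round(4),np.percentile(H[:,0],[1,99]))
# collar & post rows in both cams
for n in("top4","side4"):
    P,p=cloud(n+".npz"); R=p.astype(int)
    m=(np.hypot(P[...,0]-.728,P[...,1]-.157)<.03)&(P[...,2]>.09)&(P[...,2]<.14)&(R[...,0]>120)&(R[...,0]-R[...,2]>70); Q=P[m]
    print(n,len(Q),'brass z',np.percentile(Q[:,2],[0,5,25,50,75,95,100]).round(4),'xy',np.percentile(Q[:,:2],[2,98],axis=0).round(4).tolist())
    m=(np.hypot(P[...,0]-.6485,P[...,1]-.159)<.021)&(P[...,2]>.028); Q=P[m]; print('cap',cv2.minEnclosingCircle((Q[:,:2]*1000).astype(np.float32)),np.median(Q[:,2]))
    m=(np.hypot(P[...,0]-.6485,P[...,1]-.159)<.014)&(P[...,2]>.0335); Q=P[m]; print('boss',len(Q),Q[:,:2].mean(0) if len(Q) else 0, np.percentile(Q[:,2],[50,98]) if len(Q) else 0)
    m=(P[...,2]>.007)&(P[...,2]<.016)&(abs(P[...,0]-.655)<.13)&(abs(P[...,1]-.159)<.085)&(p.max(-1).astype(int)<140)&(abs(R[...,0]-R[...,2])<25)
    Q=P[m]; print('plate',cv2.minAreaRect((Q[:,:2]*1000).astype(np.float32)))
```

```text
circle x,z (-75.47930908203125, -0.30897825956344604) 40.28760528564453 17263
0 5302 -0.0527 fit [-0.0005  0.0003 -0.0527]
0.02 5151 -0.0529 fit [-0.0319  0.0002 -0.0531]
0.029 2477 -0.0548 fit [-0.039   0.0002 -0.0548]
0.032 1974 -0.0552 fit [-0.0116 -0.0011 -0.0553]
0.035 1213 -0.0549 fit [-0.0394 -0.0005 -0.0558]
handle 2095 [ 0.0005 -0.0586] [-0.03446446  0.05148963]
top4 70 brass z [0.1009 0.1099 0.1123 0.1143 0.1155 0.1188 0.1199] xy [[0.7118, 0.1428], [0.7379, 0.1693]]
cap ((649.1212768554688, 157.7613067626953), 19.54815673828125) 0.03080151991773472
boss 10 [0.64802727 0.15961934] [0.03482672 0.0358098 ]
plate ((667.0910034179688, 158.88235473632812), (119.33831787109375, 167.8560333251953), 88.25689697265625)
side4 70 brass z [0.1059 0.1073 0.1131 0.1143 0.1154 0.1165 0.1175] xy [[0.7128, 0.1462], [0.7386, 0.1735]]
cap ((647.8174438476562, 163.72752380371094), 11.338088989257812) 0.03142271006148756
boss 3 [0.64570209 0.15954582] [0.0341295  0.03419974]
plate ((674.7127685546875, 171.80874633789062), (142.06781005859375, 182.3107147216797), 88.24030303955078)
```

The handle top reads flat to 0.0005, so the lens is level. Its centre is about 50.6 mm behind the TCP, and the collar is at about 0.111. I'll carry it high, looking at the cap on the way and at the collar from above.

Run:
```python
from station import *
from h import *
from scipy.optimize import least_squares
L=np.load("w5.npz")['L']
Q=L[(abs(L[...,2])<.045)&(L[...,0]<-.07)&(L[...,0]>-.14)&(abs(L[...,1]+.053)<.014)]
# outer rim: farthest points per angular sector
c0=np.array([-.077,-.0003]); a=np.arctan2(Q[:,2]-c0[1],Q[:,0]-c0[0]); r=np.hypot(Q[:,2]-c0[1],Q[:,0]-c0[0]); k=np.digitize(a,np.linspace(-np.pi,np.pi,73))
E=np.array([Q[k==i][np.argmax(r[k==i])] for i in np.unique(k) if (k==i).sum()>10])
f=least_squares(lambda v:np.hypot(E[:,0]-v[0],E[:,2]-v[1])-v[2],[-.077,0,.0365],loss='soft_l1',f_scale=.0005).x; print('ring',f)
cL=np.array([f[0] if abs(f[0]+.0785)<.005 else -.0775,-.0506,-.0003]); np.save("cL.npy",cL)
info=viewer.camera_info("wrist"); s=env.sense(); R=tool(Rz(15),[0,-1,0])
env.movel(s['ee_pos']+[0,0,.1],rate=.2)
tgt=lambda x,y,z: np.array([x,y,z])-R@cL
env.reach(tgt(.585,.15,.26),R); env.pause(.3); s=env.sense(); p,d=viewer.read_camera("wrist"); P=wcloud(info,s,d); np.savez("w6.npz",p=p,P=P)
for n,lo,hi,rad in(("captop",.026,.034,.028),("boss",.0325,.045,.02)):
    q=P[(np.hypot(P[...,0]-.648,P[...,1]-.1595)<rad)&(P[...,2]>lo)&(P[...,2]<hi)]
    if len(q)>5: print(n,len(q),cv2.minEnclosingCircle((q[:,:2]*1000).astype(np.float32)),q[:,2].mean())
print([(x["score"],x["at"]) for x in tip_of("wrist","cap")[:2]])
env.movel(tgt(.648,.1595,.26),rate=.15); env.pause(.3); s=env.sense(); p,d=viewer.read_camera("wrist"); P=wcloud(info,s,d); cv2.imwrite("pics/w7.png",p[...,::-1]); np.savez("w7.npz",p=p,P=P)
I=p.astype(int); m=(np.hypot(P[...,0]-.726,P[...,1]-.157)<.03)&(P[...,2]>.09)&(P[...,2]<.14)&(I[...,0]-I[...,2]>60); q=P[m]; print('collar',len(q),np.percentile(q,[2,25,50,75,98],axis=0).round(4).tolist() if len(q) else '')
q=P[(np.hypot(P[...,0]-.726,P[...,1]-.157)<.012)&(P[...,2]>.18)&(P[...,2]<.215)]; print('post',len(q),np.percentile(q,[2,50,98],axis=0).round(4).tolist() if len(q) else '')
print([(x["score"],x["at"]) for x in tip_of("wrist","mark")[:2]]); print(s['t'],s['gripper_width'],s['tcp_rot'].round(3).tolist())
```

```text
ring [-0.09261775 -0.00052002  0.02674073]
[]
collar 284 [[0.722, 0.144, 0.1144], [0.7252, 0.1484, 0.1154], [0.7287, 0.1525, 0.116], [0.7328, 0.1663, 0.1165], [0.7383, 0.1709, 0.1181]]
post 267 [[0.7219, 0.1529, 0.1806], [0.7242, 0.1576, 0.2015], [0.7306, 0.1623, 0.2042]]
[(0.74, [0.7281, 0.1577, 0.1096]), (0.62, [0.6977, 0.3996, 0.0006])]
37.6083 0.013636631430474385 [[-0.966, 0.0, 0.259], [-0.259, -0.001, -0.966], [-0.0, -1.0, 0.001]]
```

View pics/w7.png

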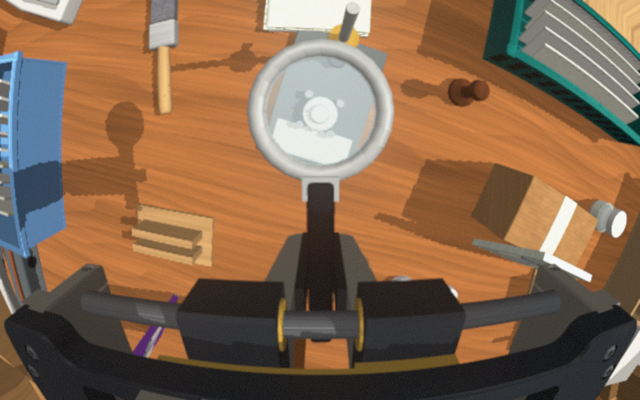

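Wrist view: cap at (320,113) through the glass, ring spanning (248–393, 40–182), collar at (345,37). Collar top is at 0.116, so its centre is 0.111. I'll compute the cap and ring centres by pixel rays.

Run:
```python
from station import *
from h import *
from scipy.optimize import least_squares
s=env.sense(); info=viewer.camera_info("wrist"); z=np.load("w7.npz"); p=z['p']; cL=np.load("cL.npy"); K=info['intrinsics']
g=cv2.cvtColor(p,cv2.COLOR_RGB2GRAY)
# ring outer edge: match projected circle at lens mid-plane to image gradient
hsv=cv2.cvtColor(p,cv2.COLOR_RGB2HSV); sil=(hsv[...,1]<60).astype(np.uint8)
E=[]
for a in np.radians(np.arange(0,360,4)):
    if abs(np.sin(a)-1)<.12: continue
    for r in np.arange(85,58,-.5):
        u,v=320.5+r*np.cos(a),110.5+r*np.sin(a)
        if 0<=v<400 and sil[int(round(v)),int(round(u))] and sil[int(round(v-4*np.sin(a))),int(round(u-4*np.cos(a)))]: E.append((u,v)); break
E=np.array(E); t=np.linspace(0,2*np.pi,180)
def proj(c,r): X=np.c_[c[0]+r*np.cos(t),np.full(180,cL[1]),c[1]+r*np.sin(t)]; return wproj(info,s,s['ee_pos']+X@s['tcp_rot'].T)
def res(c): q=proj(c,.0365); return np.min(np.hypot(E[:,None,0]-q[None,:,0],E[:,None,1]-q[None,:,1]),1)
f=least_squares(res,[-.078,0],loss='soft_l1',f_scale=1.,diff_step=1e-2); print('ring centre tool x,z',f.x,'med px',np.median(res(f.x)),len(E))
for cx in(-.075,-.077,-.079,-.081): print(cx,np.median(res([cx,f.x[1]])).round(2))
# cap: white blob within glass
m=((g>205)&(np.hypot(*np.meshgrid(np.arange(640)-320,np.arange(400)-113))<20)).astype(np.uint8)
ys,xs=np.nonzero(m); cc,rr=cv2.minEnclosingCircle(np.c_[xs,ys].astype(np.float32)); print('cap px',cc,rr,xs.mean(),ys.mean())
for X in([.648,.1595,.030],[.648,.1595,.0345]): print('pred',wproj(info,s,X)); 
for px in(cc,(xs.mean(),ys.mean())):
    r=least_squares(lambda v:(wproj(info,s,[v[0],v[1],.030])-px).ravel(),[.648,.16]).x; print('cap xy',r.round(4))
P0=np.load("w6.npz")['P']; q=P0[(np.hypot(P0[...,0]-.648,P0[...,1]-.1595)<.04)]; print(len(q))
x0=proj(f.x,.0365).astype(int); im=p[...,::-1].copy(); 
for u,v in x0: im[v,u]=(0,0,255)
cv2.imwrite("pics/fit.png",cv2.resize(im[20:200,220:420],(660,594),interpolation=cv2.INTER_CUBIC))
```

```text
ring centre tool x,z [-0.08000945  0.00011787] med px 1.5369556518477396 76
-0.075 5.66
-0.077 3.2
-0.079 1.68
-0.081 2.01
cap px (319.9703369140625, 113.11441040039062) 19.806926727294922 319.7263581488934 113.88430583501005
pred [[319.97595168 114.80237651]]
pred [[319.97241604 114.79136172]]
cap xy [0.65 0.16]
cap xy [0.649  0.1601]
1724
```

View pics/fit.png

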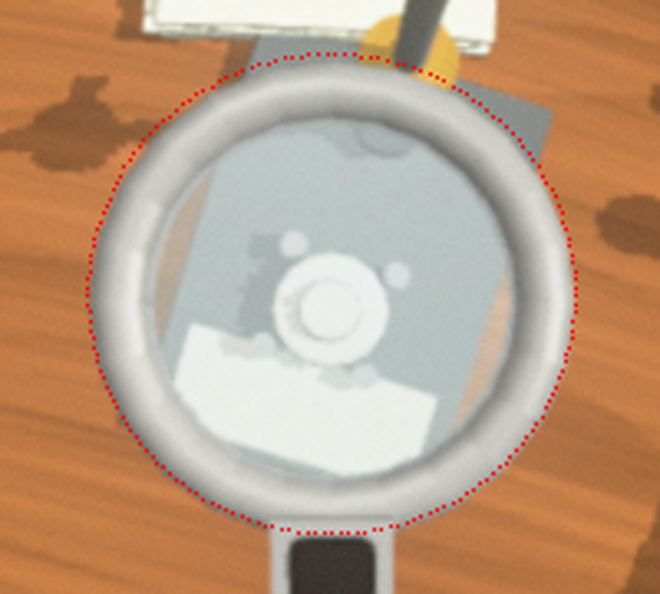

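Ring centre is −80 mm in the tool frame and the cap at (0.6488, 0.160). Descending to 0.111 now.

Run:
```python
from station import *
from h import *
cL=np.array([-.0798,-.0506,0]); R=tool(Rz(15),[0,-1,0]); c=np.array([.6488,.1598])
tgt=lambda z: np.array([*c,z])-R@cL
env.movel(tgt(.26),rate=.1); env.movel(tgt(.15),rate=.1); env.movel(tgt(.111),rate=.05); env.pause(.5)
s=env.sense(); print(s['t'],'err',(s['ee_pos']+s['tcp_rot']@cL).round(4),s['wrist_force'].round(2),s['gripper_width'],s['tcp_rot'][2].round(4))
for n in("side","top"):
    p,d=viewer.read_camera(n); np.savez(n+"8.npz",p=p,d=d,**{k:np.array(v) for k,v in viewer.camera_info(n).items()})
    P,_=cloud(n+"8.npz")
    q=P[(np.hypot(P[...,0]-c[0],P[...,1]-c[1])<.045)&(P[...,2]>.09)&(P[...,2]<.13)]
    if len(q)>50: print(n,len(q),'lens z pct',np.percentile(q[:,2],[2,25,50,75,98]).round(4),cv2.minEnclosingCircle((q[:,:2]*1000).astype(np.float32)),np.percentile(q[:,:2],[0.5,99.5],axis=0).round(4).tolist())
    I=p.astype(int); m=(np.hypot(P[...,0]-.728,P[...,1]-.157)<.03)&(P[...,2]>.09)&(P[...,2]<.14)&(I[...,0]-I[...,2]>60); q=P[m]; print('collar',len(q),np.percentile(q[:,2],[5,50,95]).round(4) if len(q) else '')
    print([(x["score"],np.round(x["at"],3)) for w in("lens","mark","board","carton") for x in tip_of(n,w)[:1]])
a=np.load("side8.npz")['p'][...,::-1]; cv2.imwrite("pics/fin.png",np.hstack([cv2.resize(a[110:290,180:360],(400,400),interpolation=2),cv2.resize(a[60:240,220:400],(400,400),interpolation=2)]))
```

```text
40.6417 err [0.6488 0.1598 0.1111] [-0.07  0.51 -0.86] 0.013797535953197935 [-0.e+00 -1.e+00  1.e-04]
side 563 lens z pct [0.1085 0.1114 0.1126 0.1138 0.1174] ((642.804443359375, 160.81512451171875), 40.18246078491211) [[0.606, 0.127], [0.6808, 0.1963]]
collar 86 [0.107  0.1141 0.1167]
[(0.62, array([0.651, 0.159, 0.109])), (0.61, array([ 0.435, -0.028, -0.005])), (0.67, array([0.252, 0.335, 0.001])), (0.55, array([ 0.601, -0.186,  0.001]))]
collar 74 [0.1108 0.1145 0.1191]
[(0.55, array([0.73 , 0.154, 0.109])), (0.94, array([ 0.316,  0.15 , -0.   ])), (0.97, array([ 0.607, -0.19 , -0.001]))]
```

View pics/fin.png

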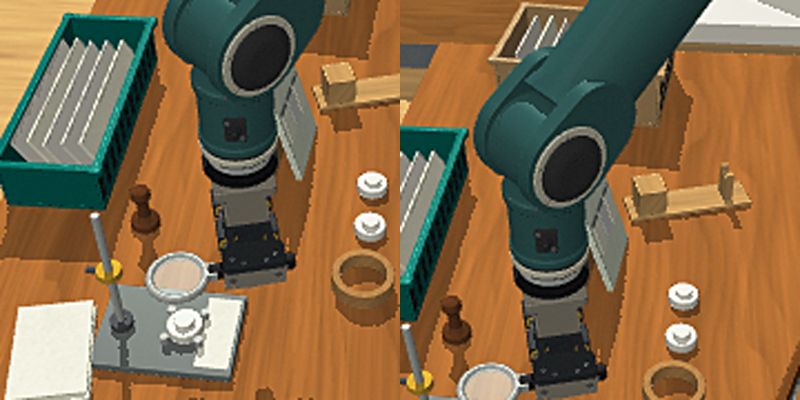

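The side view shows the lens level beside the collar at (110,270), over the cap and clear of everything. The board still leans against the carton behind. Handing in.

```bash
python3 -c "
from station import *
s=env.sense();print(s['t'],abs(s['joint_velocities']).max(),s['gripper_width'])
workorder.finish_job()"
```

```text
41.1417 0.0021467658094202874 0.013472915318477918
the job is handed in; nothing more can be done
```

I finished both parts of the job in the order asked and handed it in at about 41 s; no verdict was reported.

- **Board:** It leans against the front of the carton, samples facing out, foot on the bench. Depth gives a lean of about 15–16°, heading within 1–2° of the carton and centring within 3 mm. My last numeric check was before picking up the lens. The final picture, partly hidden by the arm, shows it still leaning.
- **Lens:** It is held level over the cap. The computed glass centre is (0.649, 0.160, 0.111), the cap is at about (0.649, 0.160), and the collar centre is about 0.111 high (its top reads 0.116). The arm was still and the wrist force was under 1 N.

**What failed or disagreed:**
- **First grasp:** The first try at the board closed on nothing. The real fingertips sit 32 mm behind the reported TCP, as all three cameras showed. I corrected for that from then on, and the missed grasp moved nothing.
- **Cameras:** The top and side cameras disagree by 3–5 mm in y, so I took values in between.
- **Collar height:** The trained networks put the collar at 0.106–0.112. I used the depth reading.
- **Final network check:** It missed the board and the collar in some views, returning look-alikes and, for the collar, another spot on the bench. I relied on depth and the picture there.

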